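Load a yoke in the leaf-type drill jig

TASK

Load the drill jig: take the U-shaped steel yoke out of the parts tray and set it down gently astride the jig's narrow sloping tongue, one leg on each side, lying square on the tongue and right down the slope against the end stop, and let go. Then swing the jig's standing leaf gently down over it until it is fully closed. Leave the other parts, the brush and the oil jug where they are.

Things in the scene. Friction and masses are not known exactly. Their poses are not given: they have to be found in the camera images.
- yoke: Workpiece: plain steel U-shaped yoke standing on its two legs, slot open downward. 40 long (x), 46 wide over the legs (y), 46 high plus a boss 24 across, 4 high. Legs 14 thick, flat outside with dark bores; slot 18 wide, 30 deep, right through along x. Same after a half turn about z. About 0.35 kg. Origin: centre of the underside, level with the leg ends; z up through the boss.
- yoke_roof (a point): Centre of the slot's roof, the face inside the yoke that rests on the tongue: 30 above the leg ends, 16 below the crown's flat top; axes as the yoke's.
- tongue: The jig's narrow support: steel bar 14 wide, 34 deep, sloping 30 degrees, low end towards the robot, top edges chamfered 2.5. Origin: seat point on its top face, 85 above the table, where yoke_roof lies when the yoke is seated. x up the slope along the bar, y across, z square out of the top face. The yoke stays on it by friction.
- leaf (a joint): Hinge of the jig's leaf, a steel arm 30 wide, 12 thick, 105 long from the hinge axis. 0 = closed, level over the seat (underside 28 above the tongue's origin, 4 clear of a seated yoke); 1.5 = nearly upright. It starts standing, leaning a little over the seat, and stays wherever it is left (friction 0.25 N m, 0.3 kg), so it must be swung down until it stops.
- leaf_hinge (a point): Point on the leaf's hinge axis (level, parallel to the tongue's y), mid-width: beyond the upper end of the tongue, 70 horizontally from the tongue's origin and 34 above it. The lugs of the hinge reach 9 above the axis and 27 to either side (pin heads 31).
- leaf_knob (a point): Centre of the black ball knob, 20 across, on the free end of the leaf, 125 from the hinge axis in the leaf's mid-plane.
- tray: Shallow fixed grey plastic tray 310 (x) by 130 (y), rim 13 high, floor 4 thick, holding the yoke, the blank and the bushing in a row along its x, about 90 apart, in any order. Origin: centre of its underside.
- blank: Bystander in the tray: solid steel block 42 x 42 x 34, no slot. Origin: centre of its underside.
- bushing: Bystander in the tray: round steel flanged bushing, flange 46 across and 7 high at the bottom, body 34 across, 36 high in all. Origin: centre of its underside.
- chip_brush: Bystander: bench brush lying beyond the work.
- oil_jug: Bystander: white plastic oil jug 90 across and 126 high with a thin spout to 175, standing to the right. Origin: centre of its underside.
- jig: The fixed steel drill jig. Origin: underside of its base plate, straight below the tongue's seat point; z up, x level from the seat towards the leaf's hinge, away from the robot, y as the tongue's. Base plate 210 (x -100 to 110) by 110, 16 thick. Behind the tongue stand the two lugs of the hinge, x 59 to 81, y 19 to 27 either side.
- end_stop (a point): Middle of the end stop's working face at the tongue's lower end, 20 down the slope from the tongue's origin and 6 above its top face: the seated yoke's lower end touches it. The stop is 30 wide, 12 thick and stands 12 proud of the tongue's top.
Not all that is in view belongs to the job. What is shaped like the jig but green or orange is not meant.

How it is judged:
On the way:
1. the yoke sits astride the tongue, square and against the stop, let go, with the leaf still standing (x of yoke_roof in the frame of tongue between -0.003 and 0.004 m and y of yoke_roof in the frame of tongue between -0.004 and 0.004 m and z of yoke_roof in the frame of tongue below 0.0025 m and angle between the z axis of yoke and the z axis of tongue, either way round below 0.07 rad and angle between the x axis of yoke and the x axis of tongue, either way round below 0.12 rad and contact force between yoke and the fingers below 0.1 N and value of joint leaf above 0.9 rad), for 0.2 s.
At the end, for the whole second after the job is handed in: Yoke at rest astride the tongue: slot roof on it (2.5 mm), square (4 deg in tilt, 7 deg about the tongue's normal), within 4 mm of the end stop and 4 mm of the middle; leaf closed (0.05 rad); blank, bushing, brush and jug within 20 mm of where they stood (x of yoke_roof in the frame of tongue between -0.003 and 0.004 m and y of yoke_roof in the frame of tongue between -0.004 and 0.004 m and z of yoke_roof in the frame of tongue between -0.0025 and 0.0025 m and angle between the z axis of yoke and the z axis of tongue, either way round below 0.07 rad and angle between the x axis of yoke and the x axis of tongue, either way round below 0.12 rad and linear speed of yoke below 0.01 m/s and value of joint leaf below 0.05 rad and distance of each of blank, bushing, chip_brush, oil_jug from where it was at the start of the episode below 0.02 m); the robot touches nothing.
It fails at once if the yoke is dropped or thrown onto the jig (faster than 0.35 m/s within 50 mm of its seat) (distance between yoke_roof and tongue below 0.05 m and linear speed of yoke above 0.35 m/s).
It fails at once if the leaf is slammed shut (faster than 2 rad/s in the last 0.3 rad) (value of joint leaf below 0.3 rad and velocity of joint leaf below -2 rad/s).
It fails at once if a bystander is knocked away (distance of any of blank, bushing, chip_brush, oil_jug from where it was at the start of the episode above 0.04 m).
It also fails if it takes over 58 s, if anything falls off the work surface, if the arm or the gripper's body presses on something with over 40 N, if the wrist force passes 120 N, or if a joint passes its speed limit or range.

ROBOT

A 6-joint arm with a two-finger parallel gripper is mounted at the origin on the work surface. World frame = base frame: x ahead of the robot, y to its left, z up, the work surface at z = 0. Lengths are in m, angles in rad, forces in N, time in s.
With the tool pointing down it reaches from about 0.35 to 0.85 m from the base axis. Payload 8.1 kg.
Tool frame: the origin (TCP) lies on the centre line of the jaws, within the pads' length; the fingertips stand robot.finger_overhang ahead of it and the grasp point (between the pads) lies 5 mm behind it (robot.finger_overhang is the distance from the TCP to the fingertips, in m); z points along the fingers, y is the direction in which the jaws open and shut (so a half turn about z gives the same grasp; the last joint's range is limited). The gripper opens to 93 mm and grips with 3 to 60 N. Pads are 15 mm wide; open, the fingers measure 128 mm over their backs; the gripper's body (75 mm by 188 mm) begins 65 mm behind the grasp point.
Start: joints at [-1.432, 0.13, 1.488, -0, 1.523, -0.085], TCP at [0.133, -0.585, 0.233] pointing down, gripper open.
Joint ranges: [-2.96, 2.96], [-0.89, 2.26], [0.02, 2.5], [-1.34, 4.48], [0, 2.73], [-2.66, 2.66]. Speed limits (rad/s): [2.39, 2.39, 2.79, 3.14, 3.14, 3.14].

INTERFACE

Orientations are given as a rotation vector (axis times angle).
In Python, from plant import robot gives the robot as it stands. The module is installed in compiled form; this text tells all that it offers.
- The arm moves only by the tool carry_out, never from a script. Its argument "commands" is a list that holds one entry, the list of rows, each a list of 4 numbers: the shift along the tool's x, y, z in cm, then the turn about the tool's z in degrees. In form: [[[tx, ty, tz, roll], ...]]. A call has 1 to 20 rows; each row shifts and turns the commanded pose from where the row before left it, along the tool's axes as they then stand; what a row does not reach is not made up. A row lasts 1/12 s, in which the tool goes at most 41.7 mm and 7.16 degrees, less where a joint would pass 70% of its speed; a pose out of reach is approached as far as the arm can. A call is refused whole if a number of a shift passes 4.17 or a number of a turn 7.16, either way. A call with a gripper value outside its range is refused whole. "claw" is the finger opening in cm, from 0 to 9.3, set as the call begins (left out, the last holds). The fingers move at their own pace and stop on an object; "grip_force" is the grip in N (left out, the last holds). Time passes only in rows, so rows that do not move let the fingers close. It gives the time, the measured TCP pose, the force and the opening at its end, in the units of the state.
- robot.read_state(): the state, without advancing time (a new reading comes with each control period).
- robot.read_camera(name): name is "scene" or "top" or "wrist"; returns the picture (420x560x3 uint8, red, green, blue); there is no depth.
- robot.camera_params(name): a dict with "mtx" (3x3 intrinsics, pixels), "R" (3x3) and "t" (3): a world point X has camera coordinates R X + t. Camera axes: x right, y down, z forward; pixel columns grow to the right and rows downward; lengths in m; the calibration is good to about 2 mm. A picture is of the moment at which its call begins: read the wrist's pose just before it. camera_params takes no time and is no camera call; for the wrist camera it gives the pose at the moment of the call.
- robot.close_job(): hands the job in, once; it reports no verdict.
The state is a dict: "t": time; "q": joint angles; "dq": joint speeds; "joint_torque": joint torques, N m; "tool_pos": TCP position; "orientation": TCP orientation; "force": force on the tool from outside, world axes, zero at the start; "wrist_torque": the same for the moment, N m; "opening": finger opening in m.
Only numpy, scipy, OpenCV 4.12 (cv2) and the standard library are available. Lean on these libraries where they do the work, as an engineer would, in place of code of your own. Each camera call takes 0.05 s, during which the arm holds its last target.

## Working session

There is one attempt and no reset: what is moved stays moved. The work goes in short steps, Python scripts to look and compute and a tool call to move; the robot and the scene stay as the last step left them, time stands still between calls to the robot, and variables do not carry over. Pictures are saved under pics/ and viewed, and the job is handed in when it is done.

Besides the shell and the picture viewer there is one more tool, called after ">>>" as name(argument=value, ...) on one line, values as JSON. carry_out: Moves the arm, as the interface text tells. Its arguments: {"type":"object","properties":{"commands":{"type":"array","items":{"type":"array","items":{"type":"array","items":{"type":"number"}}}},"claw":{"type":"number"},"grip_force":{"type":"number"}},"required":["commands"]}

```bash
mkdir -p pics
python3 - <<'E'
from plant import robot
import cv2
print(robot.read_state(), robot.finger_overhang)
for n in ["scene","top","wrist"]:
    p=robot.camera_params(n); print(n,p)
    im=robot.read_camera(n); cv2.imwrite(f"pics/{n}0.png",im[:,:,::-1])
E
```

```text
{'t': 0.0, 'q': array([-1.43239463e+00,  1.31133837e-01,  1.48927842e+00,  1.76130801e-06,
        1.52302238e+00, -8.54270012e-02]), 'dq': array([ 0.00110918,  0.00062517, -0.00018616, -0.00062231, -0.00079652,
        0.0005385 ]), 'joint_torque': array([ 1.89727849e-03, -5.59833527e+01, -4.91766572e+01,  7.70763285e-02,
        3.54606751e-02, -1.93352457e-04]), 'tool_pos': array([ 0.13310883, -0.58448254,  0.23160424]), 'orientation': array([-3.12010939e+00, -3.50650037e-01,  7.38232362e-05]), 'force': array([ 0.52888125, -0.4134424 ,  0.46566607]), 'wrist_torque': array([-0.00718326,  0.0169756 , -0.02812669]), 'opening': 0.09309628932242539} 0.014
scene {'mtx': array([[460.6982409 ,   0.        , 277.82398156],
       [  0.        , 460.6982409 , 209.44387349],
       [  0.        ,   0.        ,   1.        ]]), 'R': array([[ 0.22543606,  0.97422792,  0.00765175],
       [ 0.78821938, -0.17776638, -0.58915985],
       [-0.57261575,  0.13884913, -0.80798028]]), 't': array([ 0.01852963, -0.40145969,  1.40438734])}
top {'mtx': array([[513.95071505,   0.        , 285.40161243],
       [  0.        , 513.95071505, 212.5291382 ],
       [  0.        ,   0.        ,   1.        ]]), 'R': array([[ 0.00514381, -0.99980747,  0.01893559],
       [-0.99804546, -0.00631224, -0.06217243],
       [ 0.06227998, -0.01857878, -0.99788578]]), 't': array([-0.16683569,  0.52774907,  1.4776211 ])}
wrist {'mtx': array([[296.93634921,   0.        , 284.29558009],
       [  0.        , 296.93634921, 211.41055506],
       [  0.        ,   0.        ,   1.        ]]), 'R': array([[ 0.22306873, -0.97480202, -0.00116555],
       [-0.94437993, -0.21640316,  0.24762111],
       [-0.24163379, -0.05413581, -0.96885625]]), 't': array([-0.60063675, -0.02905705,  0.38920622])}
```

View pics/scene0.png

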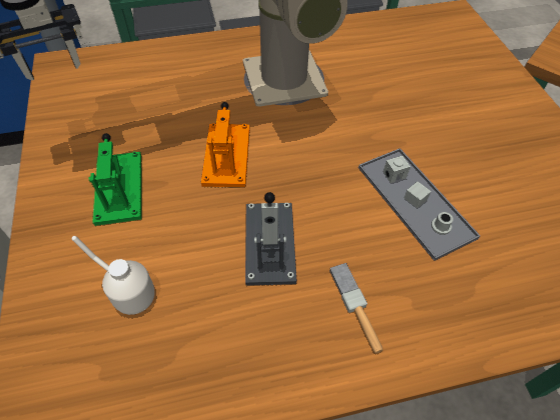

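View pics/top0.png

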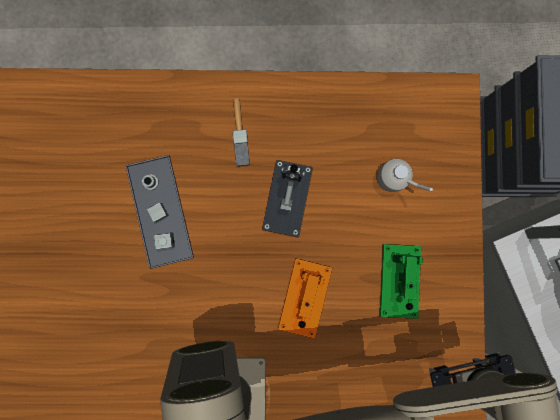

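View pics/wrist0.png

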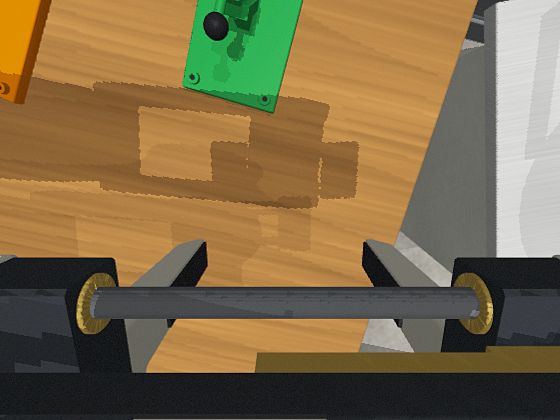

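Run:
```python
import cv2
a=cv2.imread('pics/top0.png');s=cv2.imread('pics/scene0.png')
cv2.imwrite('pics/t_yoke.png',cv2.resize(a[150:275,115:205],None,fx=6,fy=6,interpolation=cv2.INTER_CUBIC)[:, :][0:750,0:540])
cv2.imwrite('pics/t_jig.png',cv2.resize(a[155:245,255:320],None,fx=6.5,fy=6.5,interpolation=cv2.INTER_CUBIC))
cv2.imwrite('pics/s_yoke.png',cv2.resize(s[145:260,355:480],None,fx=5,fy=5,interpolation=cv2.INTER_CUBIC))
cv2.imwrite('pics/s_jig.png',cv2.resize(s[185:290,235:310],None,fx=5.5,fy=5.5,interpolation=cv2.INTER_CUBIC))
```

```text
(no output)
```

View pics/t_yoke.png

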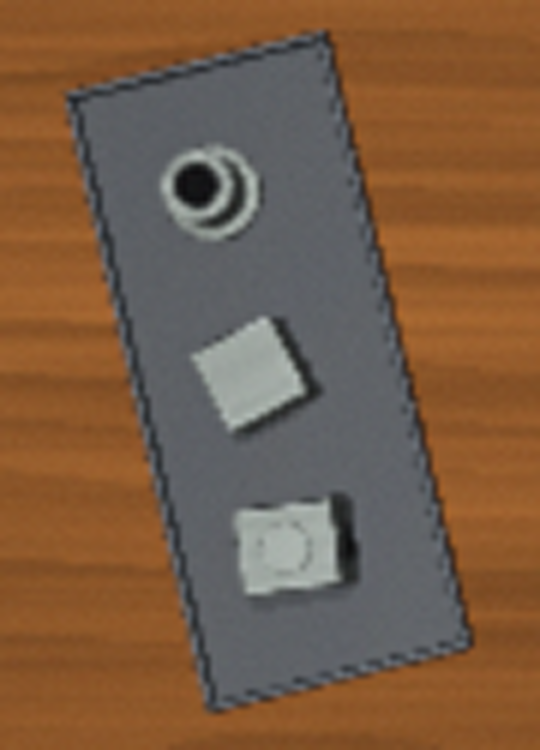

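View pics/t_jig.png

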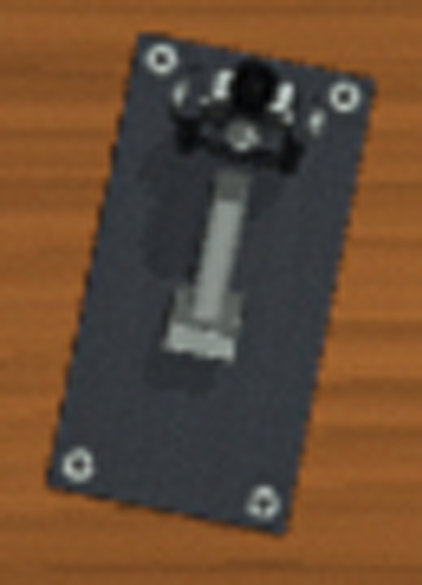

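View pics/s_yoke.png

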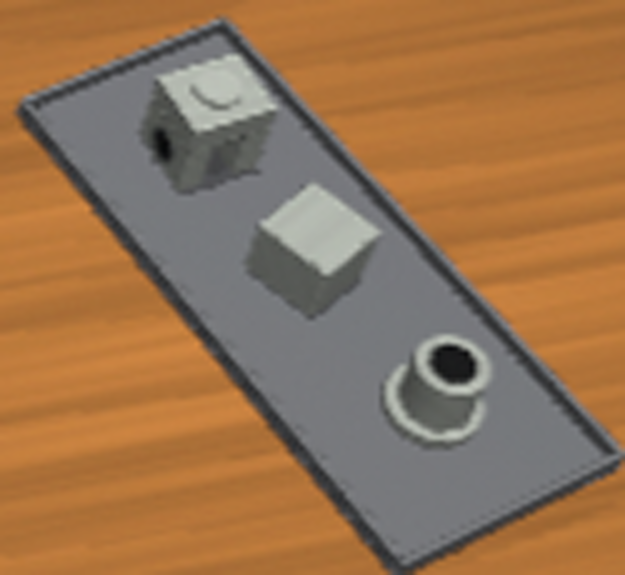

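View pics/s_jig.png

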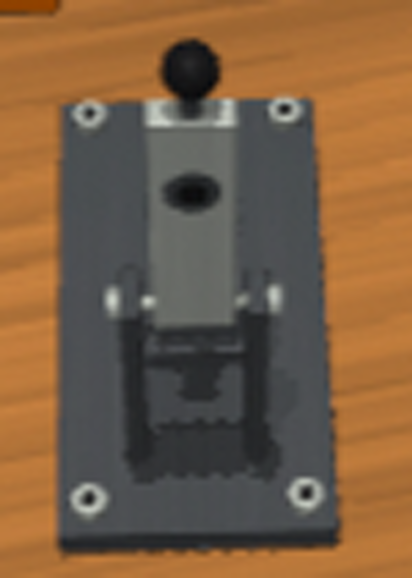

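```bash
cat > h.py <<'E'
import numpy as np,cv2
from scipy.optimize import least_squares
from plant import robot
P={n:robot.camera_params(n) for n in("scene","top")}
def proj(n,X,p=None):
    p=p or P[n]; c=np.atleast_2d(X)@p["R"].T+p["t"]; u=c@p["mtx"].T
    return u[:,:2]/u[:,2:]
def ray(n,uv,z,p=None):
    p=p or P[n]; C=-p["R"].T@p["t"]; d=p["R"].T@np.linalg.inv(p["mtx"])@[*uv,1]
    return C+d*(z-C[2])/d[2]
def uc(pts,k,off): return (np.array(pts,float)+.5)/k-.5+np.array(off)
def place(v,L):
    c,s=np.cos(v[2]),np.sin(v[2]); L=np.array(L,float)
    return np.c_[v[0]+c*L[:,0]-s*L[:,1],v[1]+s*L[:,0]+c*L[:,1],L[:,2]]
E
python3 - <<'E'
from h import *
jt=uc([(140,35),(375,78),(285,532),(48,487)],6.5,(255,155))
js=uc([(62,103),(313,98),(336,528),(62,540)],5.5,(235,185))
Lt=[(.11,.055,.016),(.11,-.055,.016),(-.1,-.055,.016),(-.1,.055,.016)]
Ls=[(-.1,-.055,.016),(-.1,.055,.016),(.11,.055,.016),(.11,-.055,.016)]
for use in("t","s","ts"):
    f=lambda v:np.concatenate([(proj("top",place(v,Lt))-jt).ravel()*('t' in use),(proj("scene",place(v,Ls))-js).ravel()*('s' in use)])
    r=least_squares(f,[.55,0,0],x_scale=[.1,.1,.1]);print(use,r.x,np.round(r.fun,1))
yt=uc([(232,512),(332,498),(343,580),(247,595)],6,(115,150))
ys=uc([(155,77),(240,55),(278,105),(192,133)],5,(355,145))
print([ray("top",q,.05)[:2].round(4) for q in yt],[ray("scene",q,.05)[:2].round(4) for q in ys])
Ly=[(.02,.023,.05),(.02,-.023,.05),(-.02,-.023,.05),(-.02,.023,.05)]
Lys=[(-.02,-.023,.05),(-.02,.023,.05),(.02,.023,.05),(.02,-.023,.05)]
for use in("t","s","ts"):
    f=lambda v:np.concatenate([(proj("top",place(v,Ly))-yt).ravel()*('t' in use),(proj("scene",place(v,Lys))-ys).ravel()*('s' in use)])
    r=least_squares(f,[.45,.25,0],x_scale=[.1,.1,.1]);print(use,r.x,np.round(r.fun,1))
# knob triangulate
kt=uc([(254,85)],6.5,(255,155))[0]; ks=uc([(190,68)],5.5,(235,185))[0]
f=lambda X:np.r_[proj("top",X)[0]-kt,proj("scene",X)[0]-ks]
r=least_squares(f,[.6,0,.24],x_scale=.1);print(r.x,r.fun)
E
```

```text
t [ 0.56657735 -0.16801734 -0.18952871] [-0.4 -0.7  0.3  0.   0.4  0.5 -0.3  0.1  0.   0.   0.   0.   0.   0.
 -0.   0. ]
s [ 0.56537854 -0.16902303 -0.19259477] [ 0.  -0.   0.   0.   0.   0.  -0.   0.  -0.2 -0.   0.1 -0.2  1.   0.4
 -0.9 -0.3]
ts [ 0.56589236 -0.16866858 -0.19165287] [-0.1 -0.4  0.6  0.3  0.5  0.8 -0.1  0.3 -0.1  0.2  0.2 -0.   1.3  0.6
 -0.6 -0.1]
[array([0.4609, 0.21  ]), array([0.4678, 0.1632]), array([0.4292, 0.1573]), array([0.422 , 0.2022])] [array([0.4265, 0.156 ]), array([0.4218, 0.2028]), array([0.4571, 0.2084]), array([0.4649, 0.1604])]
t [0.44499419 0.18318376 0.16270577] [ 0.3 -0.  -0.2 -0.2  0.   0.1 -0.2  0.2  0.   0.  -0.  -0.   0.   0.
  0.   0. ]
s [0.44254865 0.18191481 0.11536279] [ 0.   0.   0.   0.   0.   0.  -0.   0.   0.1 -0.4 -0.4 -0.5 -0.1  0.9
  0.4 -0. ]
ts [0.44377315 0.18231623 0.13862062] [ 0.8  0.2  0.3  0.4  0.2  0.7 -0.1  0.4  0.4  0.1 -0.4 -0.3  0.3  1.
  1.   0.4]
[ 0.62551477 -0.18082275  0.247787  ] [ 0.57631784  0.12743342  0.42464501 -0.00263681]
```

Add to h.py:
```python
from scipy.spatial.transform import Rotation as Ro
def tool(): 
    s=robot.read_state(); return s, Ro.from_rotvec(s["orientation"]).as_matrix()
def plan(target,phi=None):
    s,R=tool(); d=R.T@(np.array(target)-s["tool_pos"])*100
    ph=np.arctan2(R[1,0],R[0,0])
    print("t",round(s["t"],2),"pos",s["tool_pos"].round(4),"phi",ph.round(4),"tilt",np.degrees(np.arccos(-R[2,2])).round(2),"F",s["force"].round(1),"op",round(s["opening"],4))
    print("shift cm",d.round(2), "roll deg", None if phi is None else np.degrees(-((phi-ph+np.pi)%(2*np.pi)-np.pi)).round(2))
def snap(n,f,crop=None,k=1):
    p=robot.camera_params(n); im=robot.read_camera(n)[:,:,::-1]
    cv2.imwrite('pics/'+f+'_full.png',im); np.save('pics/'+f+'.npy',p,allow_pickle=True)
    if crop: x,y,w,h=crop; im=im[y:y+h,x:x+w]
    cv2.imwrite('pics/'+f+'.png',cv2.resize(im,None,fx=k,fy=k,interpolation=cv2.INTER_CUBIC))
```

```text
(no output)
```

>>> carry_out(commands=[[[0,0,-0.4,-7],[0,0,-0.4,-7],[0,0,-0.4,-7],[0,0,-0.4,-7],[0,0,-0.4,-7],[0,0,-0.4,-7],[0,0,-0.4,-7],[0,0,-0.4,-7],[0,0,-0.4,-7],[0,0,-0.4,-7],[0,0,-0.4,-7],[0,0,-0.4,-7],[0,0,-0.4,-7],[0,0,-0.4,-7],[0,0,-0.4,-7],[0,0,-0.4,-7],[0,0,-0.4,-7],[0,0,0,-7],[0,0,0,-7],[0,0,0,-7]]])

```text
t: 1.82
tool_pos: [0.1332, -0.5849, 0.3003]
orientation: [-0.729, -3.056, -0.001]
force: [0.2, 1.2, 0.3]
opening: 0.0934
```

>>> carry_out(commands=[[[0,0,0,-7],[0,0,0,-7],[0,0,0,-7],[0,0,0,-7],[0,0,0,-7],[0,0,0,0]]], claw=7.0)

```text
t: 2.32
tool_pos: [0.2578, -0.5422, 0.2896]
orientation: [-0.099, -3.036, 0.061]
force: [-0.9, 0.9, -0.6]
opening: 0.0701
```

Run:
```python
from h import *
plan((.42,-.25,.30),.14+np.pi)
```

```text
t 2.32 pos [ 0.2578 -0.5422  0.2896] phi 3.0741 tilt 6.37 F [-0.9  0.9 -0.6] op 0.0701
shift cm [-14.03  30.11  -3.81] roll deg -11.89
```

>>> carry_out(commands=[[[-3,2,0,0],[-3,2,0,0],[-2,3.5,0,0],[-2,3.5,0,0],[-1,4,0,0],[-1,4,0,0],[-1,4,0,0],[0,4,0,0],[0,0,0,0],[0,0,0,0]]])

```text
t: 3.15
tool_pos: [0.4012, -0.2849, 0.2653]
orientation: [-0.11, -3.035, 0.064]
force: [0.1, 0.4, 0.6]
opening: 0.0699
```

Run:
```python
from h import *
plan((.444,.183,.25),.14+np.pi); print(robot.read_state()['q'])
```

```text
t 3.15 pos [ 0.4012 -0.2849  0.2653] phi 3.0668 tilt 6.42 F [0.1 0.4 0.6] op 0.0699
shift cm [-0.92 46.99 -0.73] roll deg -12.31
[-0.6518621  -0.10904304  1.67433352 -0.09463341  1.63639344 -2.15355397]
```

Run:
```python
from h import *
s,R=tool(); print(R[:,2], np.degrees(np.arctan2(R[1,2],R[0,2])))
for nm,a in(("jig",-.19),("yoke",.14)):
    print(nm,"tilt along x,y deg",np.degrees([np.cos(a)*R[0,2]+np.sin(a)*R[1,2],-np.sin(a)*R[0,2]+np.cos(a)*R[1,2]]))
```

```text
[-0.10496276 -0.03850715 -0.99373035] -159.85368587867296
jig tilt along x,y deg [-5.4890194  -3.30237628]
yoke tilt along x,y deg [-6.26295678 -1.34550932]
```

Run:
```python
from h import *
plan((.62,.225,.36),.14+np.pi)
```

```text
t 3.15 pos [ 0.4012 -0.2849  0.2653] phi 3.0668 tilt 6.42 F [0.1 0.4 0.6] op 0.0699
shift cm [-16.95  51.9  -13.67] roll deg -12.31
```

>>> carry_out(commands=[[[-1.1,3.2,-1.2,0],[-1.1,3.2,-1.2,0],[-1.1,3.2,-1.2,0],[-1.1,3.2,-1.2,0],[-1.1,3.2,-1.2,0],[-1.1,3.2,-1.2,0],[-1.1,3.2,-1.2,0],[-1.1,3.2,-1.2,0],[-1.1,3.2,-1.2,0],[-1.1,3.2,-1.2,0],[-1.1,3.2,-1.2,0],[-1.1,3.2,0,0],[-1.1,3.2,0,0],[-1.1,3.2,0,0],[-1.1,3.2,0,0],[-0.5,3.2,0,0],[0,0,0,-6],[0,0,0,-6],[0,0,0,0]]])

```text
t: 4.73
tool_pos: [0.6218, 0.2147, 0.3545]
orientation: [0.209, -3.025, 0.048]
force: [0.3, -0.1, 0.4]
opening: 0.0702
```

Run:
```python
from h import *
plan((.80,.29,.36),.14+np.pi); s,R=tool();print(R[:,2],s['q'])
```

```text
t 4.73 pos [0.6218 0.2147 0.3545] phi -3.0048 tilt 6.48 F [ 0.3 -0.1  0.4] op 0.0702
shift cm [-18.51   4.97  -2.73] roll deg -0.18
[-0.10599099 -0.03891634 -0.99360527] [ 0.26024946  0.39808615  0.95875603 -0.01090901  1.89741253 -1.4515925 ]
```

>>> carry_out(commands=[[[-3.3,0.9,-0.5,0],[-3.3,0.9,-0.5,0],[-3.3,0.9,-0.5,0],[-3.3,0.9,-0.5,0],[-3.3,0.9,-0.5,0],[-3.3,0.9,-0.5,0],[0,0,0,0],[0,0,0,0]]])

```text
t: 5.4
tool_pos: [0.7552, 0.2708, 0.3456]
orientation: [0.196, -3.037, 0.043]
force: [0.4, -0.0, -0.3]
opening: 0.0698
```

Run:
```python
from h import *
plan((.85,.31,.36),.14+np.pi); s,R=tool();print(R[:,2],s['q'])
```

```text
t 5.4 pos [0.7552 0.2708 0.3456] phi -3.0134 tilt 5.87 F [ 0.4 -0.  -0.3] op 0.0698
shift cm [-9.71  2.62 -2.48] roll deg -0.68
[-0.09622106 -0.03441314 -0.99476492] [ 0.2832229   1.05203996  0.0287717  -0.00741563  2.16295231 -1.42063532]
```

>>> carry_out(commands=[[[-4,1.1,-1,0],[-4,1.1,-1,0],[-4,1.1,-1,0],[-4,1.1,-1,0],[-4,1.1,-1,0],[-4,1.1,-1,0],[0,0,0,0],[0,0,0,0]]])

```text
t: 6.07
tool_pos: [0.8195, 0.3078, 0.3342]
orientation: [-0.202, 3.053, 0.037]
force: [0.2, -0.1, -0.2]
opening: 0.0699
```

Run:
```python
from h import *
plan((.85,.31,.36),.14+np.pi); s,R=tool();print(R[:,2],s['q'])
```

```text
t 6.07 pos [0.8195 0.3078 0.3342] phi -3.0105 tilt 4.87 F [ 0.2 -0.1 -0.2] op 0.0699
shift cm [-3.26 -0.14 -2.32] roll deg -0.51
[ 0.07973019  0.02940328 -0.99638273] [ 0.29887095  1.06889368  0.02232197  0.00500895  1.96541623 -1.40167065]
```

Run:
```python
from h import *
plan((.444,.183,.20),.14+np.pi)
```

```text
t 6.07 pos [0.8195 0.3078 0.3342] phi -3.0105 tilt 4.87 F [ 0.2 -0.1 -0.2] op 0.0699
shift cm [39.84 -7.66 10.01] roll deg -0.51
```

>>> carry_out(commands=[[[2,-0.4,0.5,0],[2.5,-0.5,0.6,0],[3.0,-0.6,0.8,0],[3.0,-0.6,0.8,0],[3.0,-0.6,0.8,0],[3.0,-0.6,0.8,0],[3.0,-0.6,0.8,0],[3.0,-0.6,0.8,0],[3.0,-0.6,0.8,0],[3.0,-0.6,0.8,0],[3.0,-0.6,0.8,0],[3.0,-0.6,0.8,0],[3.0,-0.6,0.8,0],[2.4,-0.2,0.5,0],[0,0,0,0],[0,0,0,0]]])

```text
t: 7.4
tool_pos: [0.4854, 0.1964, 0.2135]
orientation: [-0.203, 3.051, 0.037]
force: [0.6, 0.6, -0.3]
opening: 0.0702
```

Run:
```python
from h import *
plan((.444,.183,.20),.14+np.pi)
snap("wrist","w1")
```

```text
t 7.4 pos [0.4854 0.1964 0.2135] phi -3.0093 tilt 4.98 F [ 0.6  0.6 -0.3] op 0.0702
shift cm [ 4.38 -0.8   0.97] roll deg -0.44
```

View pics/w1.png

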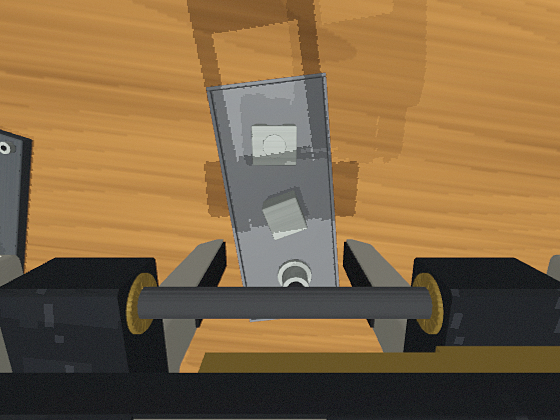

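Run:
```python
import cv2
a=cv2.imread('pics/w1_full.png')
cv2.imwrite('pics/w1c.png',cv2.resize(a[110:180,235:315],None,fx=8,fy=8,interpolation=cv2.INTER_CUBIC))
```

```text
(no output)
```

View pics/w1c.png

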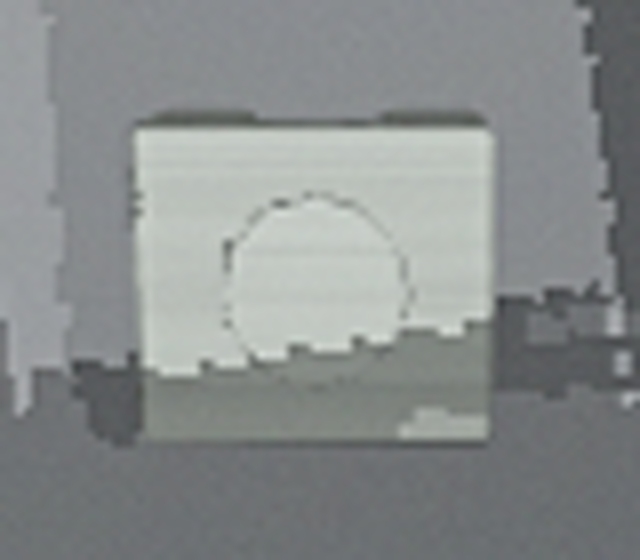

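Run:
```python
from h import *
p=np.load('pics/w1.npy',allow_pickle=True).item()
c=uc([(135,127),(492,125),(490,440),(142,442)],8,(235,110))
X=np.array([ray("",q,.05,p) for q in c]);print(X.round(4),X.mean(0)); 
print(np.linalg.norm(X-np.roll(X,1,0),axis=1))
for a,b in((0,1),(3,2)): d=X[b]-X[a];print("y-edge yaw",np.arctan2(d[1],d[0])-np.pi/2)
for a,b in((1,2),(0,3)): d=X[b]-X[a];print("x-edge yaw",np.arctan2(d[1],d[0]))
c=X.mean(0)
s,R=tool()
# TCP above and at grasp
for h in (.16,.043): 
    q=np.array([c[0],c[1],0])-R[:,2]*0+0; plan((c[0],c[1],h),.14+np.pi)
```

```text
[[0.4264 0.1571 0.05  ]
 [0.4202 0.2013 0.05  ]
 [0.4594 0.2069 0.05  ]
 [0.4656 0.1619 0.05  ]] [0.44287384 0.1818308  0.05      ]
[0.03951083 0.04462733 0.03959434 0.04541012]
y-edge yaw 0.13939727544383085
y-edge yaw 0.13742312716881577
x-edge yaw 0.14145787478033667
x-edge yaw 0.12165142764809492
t 7.45 pos [0.4864 0.1967 0.2138] phi -3.0092 tilt 5.02 F [ 0.4 -1.2  0.1] op 0.0699
shift cm [ 4.96 -1.    4.96] roll deg -0.44
t 7.45 pos [0.4864 0.1967 0.2138] phi -3.0092 tilt 5.02 F [ 0.4 -1.2  0.1] op 0.0699
shift cm [ 5.96 -1.22 16.61] roll deg -0.44
```

>>> carry_out(commands=[[[1.2,-0.2,0.8,0],[1.2,-0.2,1.2,0],[1.2,-0.2,1.2,0],[1.2,-0.2,1.2,0],[0.2,-0.2,0.5,0],[0,0,0,0],[0,0,0,0]]])

```text
t: 8.03
tool_pos: [0.4416, 0.1816, 0.1586]
orientation: [-0.204, 3.055, 0.036]
force: [0.0, 0.1, 0.7]
opening: 0.0699
```

Run:
```python
from h import *
plan((.4435,.182,.047),.137+np.pi)
```

```text
t 8.03 pos [0.4416 0.1816 0.1586] phi -3.0088 tilt 4.78 F [0.  0.1 0.7] op 0.0699
shift cm [ 0.72 -0.19 11.14] roll deg -0.24
```

>>> carry_out(commands=[[[0.1,-0.1,1.5,0],[0.1,-0.1,2,0],[0.1,0,2,0],[0.1,0,2,0],[0.1,0,1.4,0],[0.1,0,1.2,0],[0.1,0,0.9,0],[0,0,0.1,0],[0,0,0,0],[0,0,0,0]]])

```text
t: 8.87
tool_pos: [0.4427, 0.1818, 0.0468]
orientation: [-0.205, 3.056, 0.036]
force: [-0.2, 0.1, 0.6]
opening: 0.0696
```

>>> carry_out(commands=[[[0,0,0,0],[0,0,0,0],[0,0,0,0],[0,0,0,0],[0,0,0,0],[0,0,0,0]]], claw=4.0, grip_force=20)

```text
t: 9.37
tool_pos: [0.4419, 0.1819, 0.0462]
orientation: [-0.205, 3.056, 0.037]
force: [-1.1, 2.2, 5.5]
opening: 0.046
```

Run:
```python
from h import *
plan((.4435,.182,.047),.137+np.pi)
snap("wrist","w2")
```

```text
t 9.37 pos [0.4419 0.1819 0.0462] phi -3.0083 tilt 4.69 F [-1.1  2.2  5.5] op 0.046
shift cm [-0.17 -0.02 -0.07] roll deg -0.21
```

View pics/w2.png

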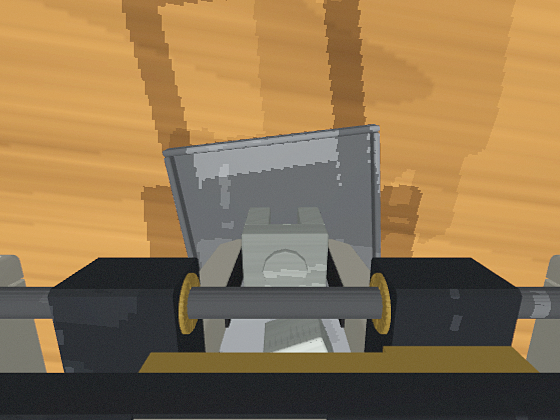

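>>> carry_out(commands=[[[0,0,-0.3,0],[0,0,-1,0],[0,0,-2,0],[0,0,-3,0],[0,0,-3,0],[0,0,-3,0],[0,0,-2,0],[0,0,-1,0],[0,0,0,0],[0,0,0,0]]])

```text
t: 10.25
tool_pos: [0.4297, 0.177, 0.1975]
orientation: [-0.205, 3.058, 0.035]
force: [-0.9, -0.8, -4.8]
opening: 0.046
```

Run:
```python
from h import *
a=cv2.imread('pics/top0.png'); k=8
s=cv2.imread('pics/scene0.png')
def ov(n,im,x,y,w,h,v,f):
    c=cv2.resize(im[y:y+h,x:x+w],None,fx=k,fy=k,interpolation=cv2.INTER_CUBIC)
    def seg(A,col):
        q=((proj(n,place(v,A))-[x,y]+.5)*k-.5).astype(int); cv2.polylines(c,[q.reshape(-1,1,2)],True,col,1)
    t=np.tan(np.pi/6);T=lambda X,Y:(X,Y,.085+X*t)
    seg([T(-.0173,.007),T(.045,.007),T(.045,-.007),T(-.0173,-.007)],(0,0,255))
    seg([T(-.0173,.0045),T(.045,.0045),T(.045,-.0045),T(-.0173,-.0045)],(0,255,255))
    # stop top
    def loc(u,yy,ww): return (u*np.cos(np.pi/6)-ww*.5,yy,.085+u*.5+ww*np.cos(np.pi/6))
    seg([loc(-.02,.015,.012),loc(-.02,-.015,.012),loc(-.032,-.015,.012),loc(-.032,.015,.012)],(0,255,0))
    seg([(.11,.055,.016),(.11,-.055,.016),(-.1,-.055,.016),(-.1,.055,.016)],(255,0,0))
    cv2.imwrite('pics/'+f,c)
v=[.5659,-.1687,-.1916]
ov("top",a,258,158,60,72,v,'ov1.png')
plan((.5659,-.1687,.16),-.1916+np.pi)
snap("wrist","w3")
```

```text
t 10.25 pos [0.4297 0.177  0.1975] phi -3.0083 tilt 4.6 F [-0.9 -0.8 -4.8] op 0.046
shift cm [ -8.59 -36.15   3.79] roll deg 18.61
```

View pics/ov1.png

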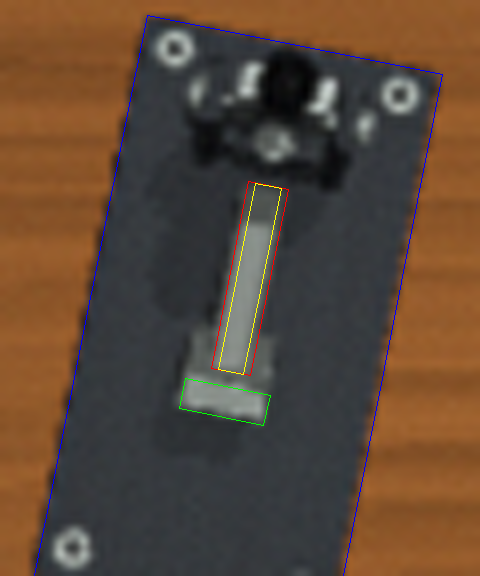

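View pics/w3.png

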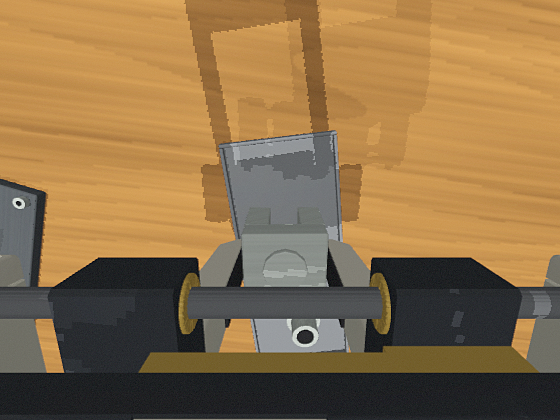

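>>> carry_out(commands=[[[0,0,0,4.6],[0,0,0,4.6],[0,0,0,4.7],[0,0,0,4.7],[0,0,0,0]]])

```text
t: 10.72
tool_pos: [0.4286, 0.1768, 0.1954]
orientation: [0.298, 3.058, 0.052]
force: [0.3, -0.8, -4.8]
opening: 0.0464
```

Run:
```python
from h import *
plan((.56,-.167,.18),-.1916+np.pi)
```

```text
t 10.72 pos [0.4286 0.1768 0.1954] phi 2.9457 tilt 4.37 F [ 0.3 -0.8 -4.8] op 0.0464
shift cm [-19.44 -31.25   1.54] roll deg -0.24
```

>>> carry_out(commands=[[[-1.2,-2,0.1,0],[-2,-3.1,0.1,0],[-2,-3.1,0.1,0],[-2,-3.1,0.1,0],[-2,-3.1,0.1,0],[-2,-3.1,0.1,0],[-2,-3.1,0.1,0],[-2,-3.1,0.1,0],[-1.8,-3.1,0.1,0],[-1.2,-2.4,0.1,0],[-0.7,-1.2,0.1,0],[-0.5,-0.8,0.1,0],[0,0,0,0],[0,0,0,0],[0,0,0,0]]])

```text
t: 11.97
tool_pos: [0.5619, -0.1641, 0.1859]
orientation: [0.29, 3.056, 0.056]
force: [-0.3, -0.6, -3.7]
opening: 0.0456
```

Run:
```python
from h import *
plan((.56,-.167,.18),-.1916+np.pi)
s,R=tool(); a=-.1916; print("tilt jig xy",np.degrees([np.cos(a)*R[0,2]+np.sin(a)*R[1,2],-np.sin(a)*R[0,2]+np.cos(a)*R[1,2]]))
snap("wrist","w4"); snap("scene","s4",(200,120,140,170),3.5)
```

```text
t 11.97 pos [ 0.5619 -0.1641  0.1859] phi 2.9512 tilt 4.6 F [-0.3 -0.6 -3.7] op 0.0456
shift cm [ 0.17 -0.35  0.57] roll deg 0.07
tilt jig xy [3.87631925 2.46547382]
```

View pics/w4.png

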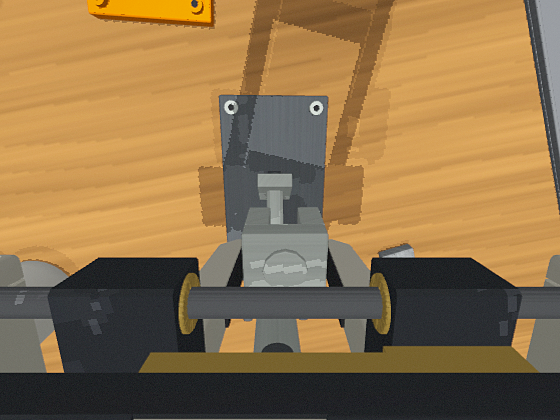

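View pics/s4.png

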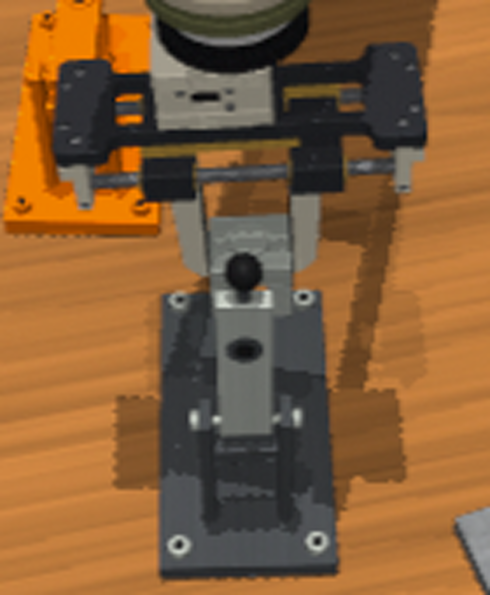

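Run:
```python
import cv2
a=cv2.imread('pics/w4_full.png')
cv2.imwrite('pics/w4c.png',cv2.resize(a[85:285,205:345],None,fx=4,fy=4,interpolation=cv2.INTER_CUBIC)[:600])
cv2.imwrite('pics/w4d.png',cv2.resize(a[160:245,235:335],None,fx=7,fy=7,interpolation=cv2.INTER_CUBIC))
```

```text
(no output)
```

View pics/w4c.png

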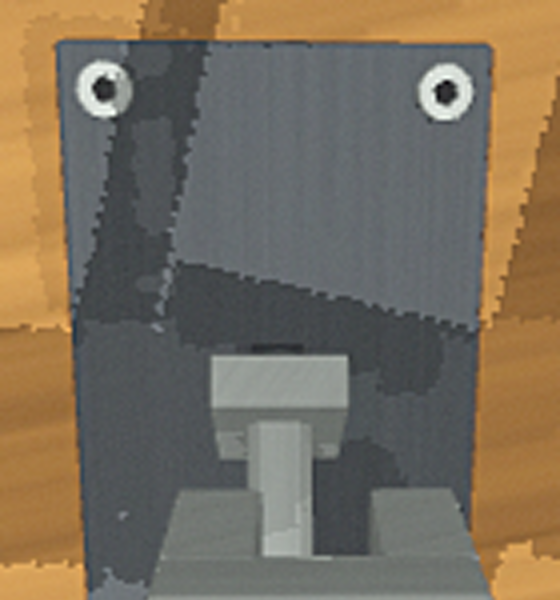

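View pics/w4d.png

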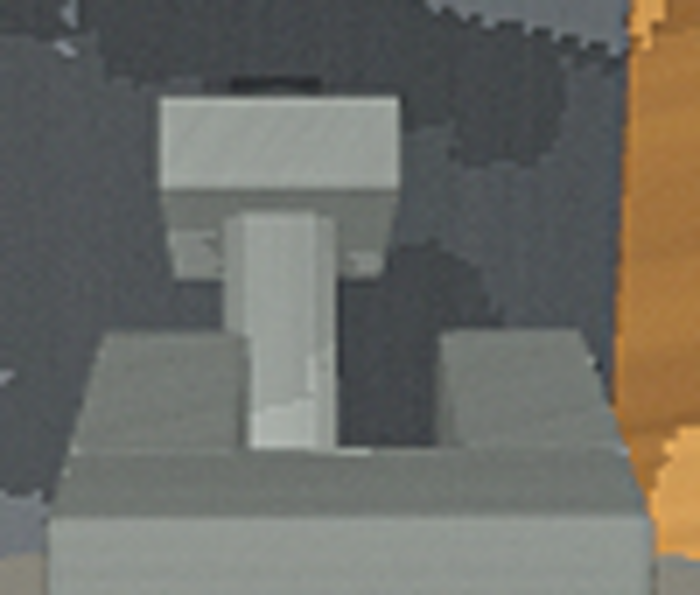

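Run:
```python
from h import *
p=np.load('pics/w4.npy',allow_pickle=True).item()
def loc(u,yy,ww): return (u*np.cos(np.pi/6)-ww*.5,yy,.085+u*.5+ww*np.cos(np.pi/6))
uv=np.r_[uc([(58,42),(492,46)],4,(205,85)),uc([(160,97),(400,97),(400,188),(162,188)],7,(235,160))]
# image left = ? tool y=image right
for sg in(1,-1):
  L=[(-.1,sg*.055,.016),(-.1,-sg*.055,.016),loc(-.032,sg*.015,.012),loc(-.032,-sg*.015,.012),loc(-.02,-sg*.015,.012),loc(-.02,sg*.015,.012)]
  r=least_squares(lambda v:(proj("",place(v,L),p)-uv).ravel(),[.566,-.168,-.19],x_scale=.1);print(sg,r.x,r.cost,r.fun.round(1))
# yoke: leg/crown front-face bottom/top edges; fit yoke 3D pose (6dof)
yk=uc([(50,515),(650,515)],7,(235,160))
yl=uc([(108,330),(244,335),(443,330),(583,328)],7,(235,160))
s,R=tool()
# yoke level-ish: near end face (-x in jig): crown top corners (z46), leg bottoms (z0)
Ly=np.array([(-.02,-.023,.046),(-.02,.023,.046),(-.02,-.023,0),(-.02,-.009,0),(-.02,.009,0),(-.02,.023,0)])
obs=np.r_[yk,yl]
def f(v,sg=1):
    Rm=Ro.from_euler('zyx',v[3:]).as_matrix(); X=(Ly*[1,sg,1])@Rm.T+v[:3]; return (proj("",X,p)-obs).ravel()
for sg in(1,-1):
  r=least_squares(f,[*s["tool_pos"][:2],.14,-.19,0,0],args=(sg,),x_scale=[.1]*3+[1]*3);print(sg,r.x.round(4),r.cost,r.fun.round(1))
print(s["tool_pos"])
```

```text
1 [ 0.52473227 -0.20604029 -1.54928217] 13968.0218060344 [114.5  96.3 -11.   -9.9   8.8   8.7 -33.5 -25.7 -46.2 -35.2  -3.5  -0.2]
-1 [ 0.56607677 -0.16987978 -0.19411488] 2.0640829064717687 [-1.2 -0.5  1.1 -0.3 -0.2  0.   0.3  0.   0.6  0.4 -0.6  0.5]
1 [ 0.5646 -0.1639  0.14   -0.1869  0.0007  0.0324] 1.3520371057215796 [-0.3  0.2  0.3 -0.1 -0.1  0.2  1.1 -0.6 -0.8  0.1 -0.2  0.3]
-1 [ 0.5499 -0.163   0.1833 -2.8998  2.4094 -0.1111] 155.2571298908288 [ 10.8   0.6 -10.7   0.4  -6.2   0.1  -1.3  -0.7   1.5  -0.2   6.    0. ]
[ 0.56212416 -0.16414122  0.18639757]
```

Run:
```python
from h import *
plan((.574,-.1722,.125),-.194+np.pi)
```

```text
t 12.07 pos [ 0.5621 -0.1641  0.1864] phi 2.9514 tilt 4.63 F [-0.2 -0.  -3.6] op 0.0459
shift cm [-0.89 -0.83  6.19] roll deg 0.22
```

>>> carry_out(commands=[[[-0.3,-0.3,0,0.2],[-0.3,-0.3,0.3,0],[-0.3,-0.2,0.8,0],[0,0,1.2,0],[0,0,1.2,0],[0,0,1.2,0],[0,0,0.9,0],[0,0,0.4,0],[0,0,0,0],[0,0,0,0],[0,0,0,0]]])

```text
t: 12.98
tool_pos: [0.5745, -0.1736, 0.1276]
orientation: [0.297, 3.053, 0.054]
force: [0.2, -0.2, -3.8]
opening: 0.0459
```

Run:
```python
from h import *
plan((.574,-.1722,.115),-.194+np.pi)
snap("wrist","w5"); snap("scene","s5",(200,120,140,170),3.5)
a=cv2.imread('pics/w5_full.png')
cv2.imwrite('pics/w5d.png',cv2.resize(a[150:260,225:345],None,fx=5.4,fy=5.4,interpolation=cv2.INTER_CUBIC))
```

```text
t 12.98 pos [ 0.5745 -0.1736  0.1276] phi 2.9461 tilt 4.68 F [ 0.2 -0.2 -3.8] op 0.0459
shift cm [0.17 0.08 1.25] roll deg -0.09
```

View pics/w5d.png

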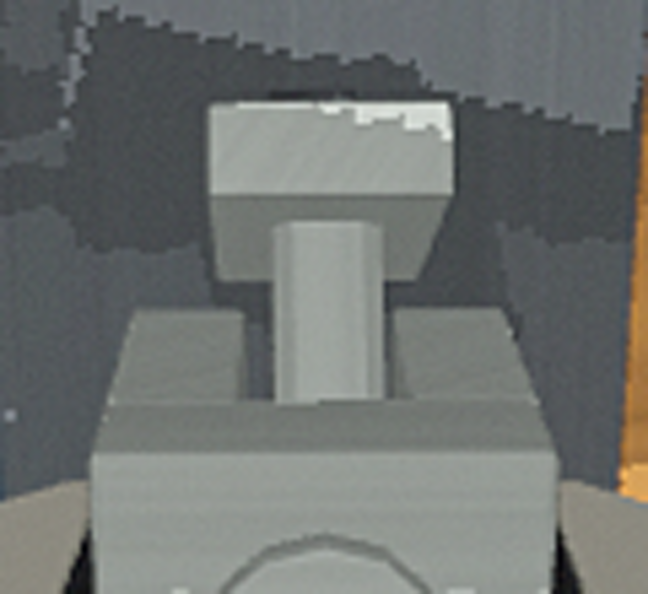

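View pics/s5.png

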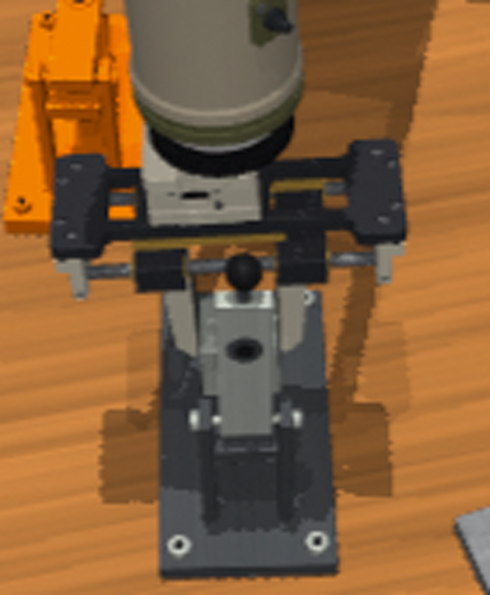

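Run:
```python
from h import *
p=np.load('pics/w5.npy',allow_pickle=True).item()
def loc(u,yy,ww): return (u*np.cos(np.pi/6)-ww*.5,yy,.085+u*.5+ww*np.cos(np.pi/6))
k=5.4;o=(225,150)
uv=uc([(208,103),(453,103),(453,194),(210,197)],k,o); sg=-1
L=[loc(-.032,sg*.015,.012),loc(-.032,-sg*.015,.012),loc(-.02,-sg*.015,.012),loc(-.02,sg*.015,.012)]
r=least_squares(lambda v:(proj("",place(v,L),p)-uv).ravel(),[.566,-.168,-.19],x_scale=.1);print(r.x,r.fun.round(1)); J=r.x; J[2]=-.193
obs=uc([(92,453),(556,453),(136,311),(246,311),(393,311),(503,311)],k,o)
Ly=np.array([(-.02,-.023,.046),(-.02,.023,.046),(-.02,-.023,0),(-.02,-.009,0),(-.02,.009,0),(-.02,.023,0)])
def f(v):
    X=Ly@Ro.from_euler('zyx',v[3:]).as_matrix().T+v[:3]; return (proj("",X,p)-obs).ravel()
s,R=tool()
r=least_squares(f,[*s["tool_pos"][:2],.09,-.19,0,0],x_scale=[.1]*3+[1]*3);print(r.x.round(4),r.fun.round(1))
d=r.x[:2]-J[:2];a=J[2];print("rel",np.cos(a)*d[0]+np.sin(a)*d[1],-np.sin(a)*d[0]+np.cos(a)*d[1], s["tool_pos"])
```

```text
[ 0.56575241 -0.16995361 -0.19527499] [-0.1 -0.1 -0.1 -0.3  0.6  0.3 -0.4  0. ]
[ 0.5776 -0.1737  0.0817 -0.1957 -0.0027  0.0301] [-0.2  0.   0.2 -0.   0.1 -0.   0.4 -0.  -0.4  0.  -0.2  0. ]
rel 0.012293155846652465 -0.001371530695091737 [ 0.57464379 -0.17373163  0.12784732]
```

>>> carry_out(commands=[[[0.1,0.1,0.1,0],[0.1,0.08,0.2,0],[0,0,0.2,0],[0,0,0.2,0],[0,0,0.1,0],[0,0,0,0],[0,0,0,0]]], grip_force=12)

```text
t: 13.67
tool_pos: [0.5729, -0.1711, 0.1186]
orientation: [0.297, 3.054, 0.055]
force: [-0.4, -0.3, -4.9]
opening: 0.0458
```

>>> carry_out(commands=[[[0,0,0.1,0],[0,0,0.1,0],[0,0,0.1,0],[0,0,0,0]]])

```text
t: 14.0
tool_pos: [0.5731, -0.1709, 0.1155]
orientation: [0.297, 3.055, 0.055]
force: [-0.5, 0.6, -4.3]
opening: 0.0464
```

>>> carry_out(commands=[[[0,0,0.1,0],[0,0,0.1,0],[0,0,0.1,0],[0,0,0,0]]])

```text
t: 14.33
tool_pos: [0.5736, -0.171, 0.1131]
orientation: [0.297, 3.054, 0.055]
force: [-1.7, 0.3, -0.5]
opening: 0.046
```

>>> carry_out(commands=[[[0,0,0.1,0],[0,0,0.1,0],[0,0,0.1,0],[0,0,0,0]]])

```text
t: 14.67
tool_pos: [0.5738, -0.1709, 0.1099]
orientation: [0.297, 3.054, 0.054]
force: [-3.0, -0.1, 2.8]
opening: 0.046
```

>>> carry_out(commands=[[[0,0,0.1,0],[0,0,0.1,0],[0,0,0,0]]])

```text
t: 14.92
tool_pos: [0.574, -0.1709, 0.1077]
orientation: [0.297, 3.054, 0.054]
force: [-1.4, -0.1, 1.2]
opening: 0.0455
```

Run:
```python
from h import *
snap("wrist","w6")
a=cv2.imread('pics/w6_full.png')
cv2.imwrite('pics/w6d.png',cv2.resize(a[150:300,205:365],None,fx=4,fy=4,interpolation=cv2.INTER_CUBIC))
```

```text
(no output)
```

View pics/w6d.png

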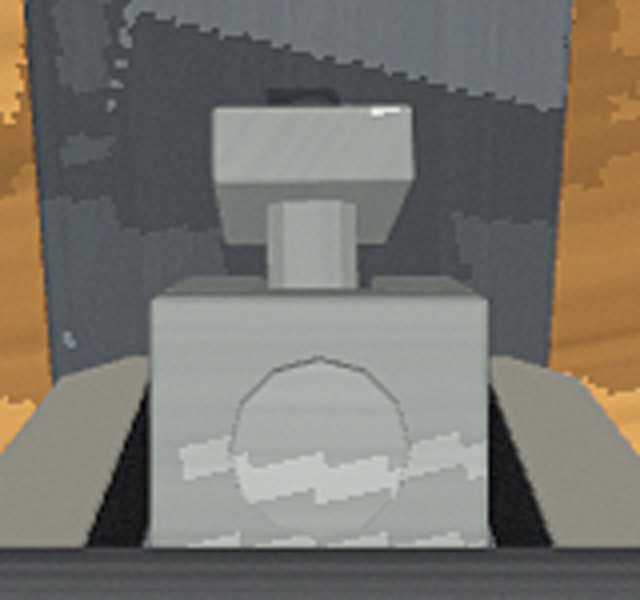

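Pivoting works: the yoke is tilting toward the slope, the tongue is centred in its slot (w6d px 312,240). I continue down.

>>> carry_out(commands=[[[0,0,0.1,0],[0,0,0.1,0],[0,0,0.1,0],[0,0,0,0]]])

```text
t: 15.3
tool_pos: [0.5743, -0.1708, 0.1048]
orientation: [0.297, 3.054, 0.054]
force: [-1.7, -1.0, 2.3]
opening: 0.0458
```

>>> carry_out(commands=[[[0,0,0.1,0],[0,0,0.1,0],[0,0,0,0],[0,0,0,0]]])

```text
t: 15.63
tool_pos: [0.5745, -0.1708, 0.103]
orientation: [0.297, 3.053, 0.054]
force: [-1.0, -1.0, 3.0]
opening: 0.0458
```

Run:
```python
from h import *
plan((.566,-.17,.10))
snap("wrist","w7")
a=cv2.imread('pics/w7_full.png')
cv2.imwrite('pics/w7d.png',cv2.resize(a[150:300,205:365],None,fx=4,fy=4,interpolation=cv2.INTER_CUBIC))
```

```text
t 15.63 pos [ 0.5745 -0.1708  0.103 ] phi 2.946 tilt 4.66 F [-1. -1.  3.] op 0.0458
shift cm [ 0.87 -0.1   0.24] roll deg None
```

View pics/w7d.png

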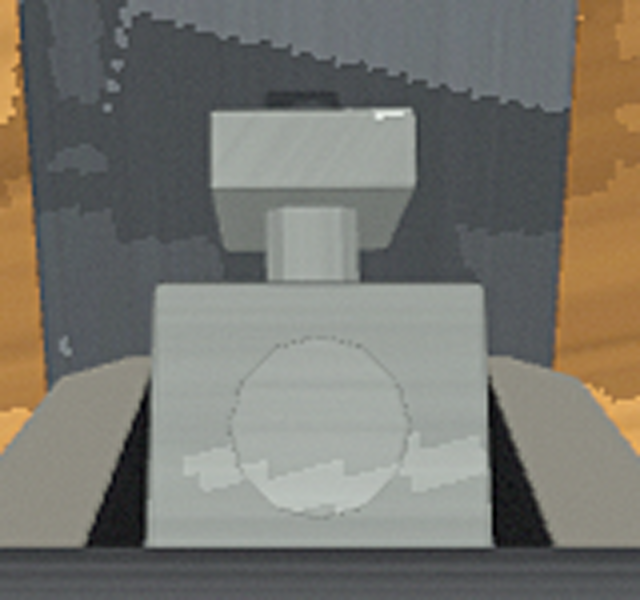

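>>> carry_out(commands=[[[0,0,0.1,0],[0,0,0,0]]])

```text
t: 15.85
tool_pos: [0.5746, -0.1708, 0.1028]
orientation: [0.297, 3.053, 0.054]
force: [-4.2, -1.1, 10.4]
opening: 0.0458
```

>>> carry_out(commands=[[[0,0,0.1,0],[0,0,0,0]]])

```text
t: 16.02
tool_pos: [0.575, -0.1709, 0.1025]
orientation: [0.297, 3.053, 0.054]
force: [-6.2, -0.3, 13.5]
opening: 0.0459
```

>>> carry_out(commands=[[[0,0,0.1,0],[0,0,0,0]]])

```text
t: 16.18
tool_pos: [0.5754, -0.171, 0.102]
orientation: [0.297, 3.052, 0.053]
force: [-5.9, -0.1, 15.8]
opening: 0.0459
```

>>> carry_out(commands=[[[0.1,0,-0.05,0],[0.1,0,0.04,0],[0.15,0,0.07,0],[0.15,0,0.07,0],[0.15,0,0.07,0],[0.15,0,0.07,0],[0,0,0,0],[0,0,0,0]]])

```text
t: 16.85
tool_pos: [0.5678, -0.1692, 0.0976]
orientation: [0.297, 3.052, 0.054]
force: [0.0, -0.9, 7.5]
opening: 0.0459
```

Run:
```python
from h import *
plan((.566,-.17,.10))
snap("wrist","w8")
a=cv2.imread('pics/w8_full.png')
cv2.imwrite('pics/w8d.png',cv2.resize(a[150:300,205:365],None,fx=4,fy=4,interpolation=cv2.INTER_CUBIC))
```

```text
t 16.85 pos [ 0.5678 -0.1692  0.0976] phi 2.946 tilt 4.74 F [ 0.  -0.9  7.5] op 0.0459
shift cm [ 0.15 -0.1  -0.26] roll deg None
```

View pics/w8d.png

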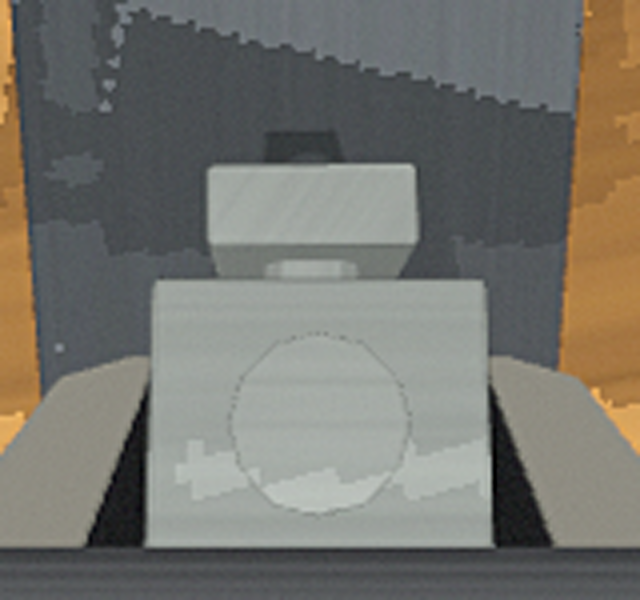

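>>> carry_out(commands=[[[0.13,0,0.05,0],[0.13,0,0.06,0],[0.13,0,0.06,0],[0,0,0,0]]])

```text
t: 17.23
tool_pos: [0.5639, -0.1684, 0.0953]
orientation: [0.297, 3.052, 0.054]
force: [0.7, -2.0, 5.8]
opening: 0.0458
```

>>> carry_out(commands=[[[0.09,0,0.04,0],[0,0,0,0]]])

```text
t: 17.4
tool_pos: [0.5635, -0.1684, 0.0951]
orientation: [0.297, 3.051, 0.053]
force: [2.2, -1.9, 5.3]
opening: 0.046
```

>>> carry_out(commands=[[[0.09,0,0.04,0],[0,0,0,0]]])

```text
t: 17.57
tool_pos: [0.5634, -0.1684, 0.0951]
orientation: [0.297, 3.05, 0.053]
force: [5.4, -1.1, 4.1]
opening: 0.0459
```

Run:
```python
from h import *
plan((.566,-.17,.10))
snap("wrist","w9")
a=cv2.imread('pics/w9_full.png')
cv2.imwrite('pics/w9d.png',cv2.resize(a[150:300,205:365],None,fx=4,fy=4,interpolation=cv2.INTER_CUBIC))
```

```text
t 17.57 pos [ 0.5634 -0.1684  0.0951] phi 2.946 tilt 4.85 F [ 5.4 -1.1  4.1] op 0.0459
shift cm [-0.32 -0.09 -0.47] roll deg None
```

View pics/w9d.png

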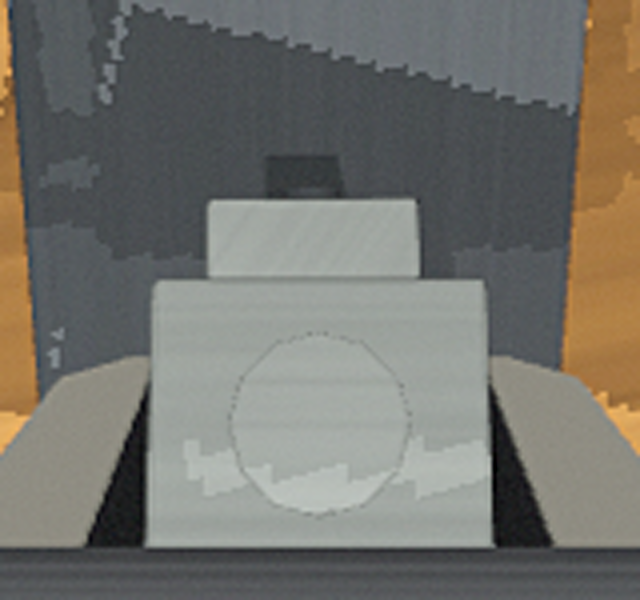

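>>> carry_out(commands=[[[0,0,0.08,0],[0,0,0,0],[0,0,0,0]]], grip_force=5)

```text
t: 17.87
tool_pos: [0.563, -0.1682, 0.0942]
orientation: [0.297, 3.051, 0.053]
force: [2.1, -1.6, 6.2]
opening: 0.0462
```

>>> carry_out(commands=[[[0,0,0,0],[0,0,0,0],[0,0,0,0],[0,0,0,0],[0,0,0,0]]], claw=6.4)

```text
t: 18.28
tool_pos: [0.561, -0.1674, 0.0923]
orientation: [0.297, 3.055, 0.055]
force: [0.1, -0.3, -0.8]
opening: 0.0641
```

Run:
```python
from h import *
plan((.566,-.17,.10))
snap("wrist","w10")
a=cv2.imread('pics/w10_full.png')
cv2.imwrite('pics/w10d.png',cv2.resize(a[150:300,205:365],None,fx=4,fy=4,interpolation=cv2.INTER_CUBIC))
```

```text
t 18.28 pos [ 0.561  -0.1674  0.0923] phi 2.9461 tilt 4.58 F [ 0.1 -0.3 -0.8] op 0.0641
shift cm [-0.59 -0.13 -0.74] roll deg None
```

View pics/w10d.png

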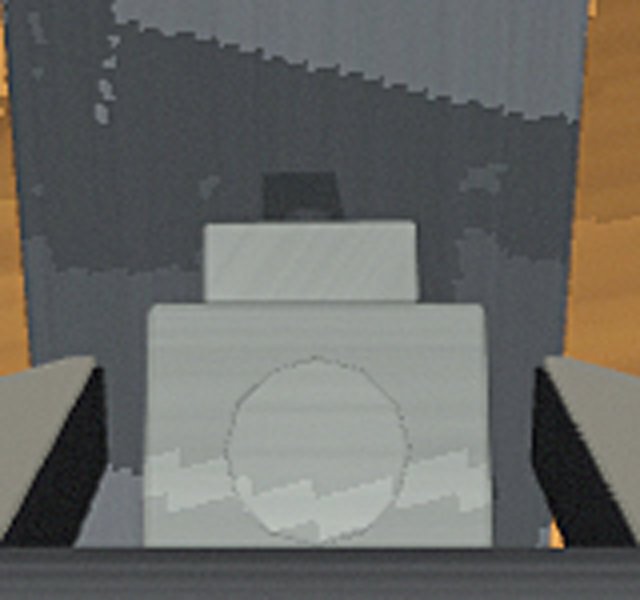

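>>> carry_out(commands=[[[0,0,-0.3,0],[0,0,-0.8,0],[0,0,-1.5,0],[0,0,-2,0],[0,0,-3,0],[0,0,-3,0],[0,0,-3,0],[0,0,-3,0],[0,0,-3,0],[0,0,-1.5,0],[0,0,-0.5,0],[0,0,0,0],[0,0,0,0]]])

```text
t: 19.42
tool_pos: [0.5449, -0.1737, 0.3074]
orientation: [0.298, 3.055, 0.055]
force: [-0.2, -0.2, 0.6]
opening: 0.0639
```

Run:
```python
from h import *
a=-.194;j=lambda x,y,z:(.566+np.cos(a)*x-np.sin(a)*y,-.17+np.sin(a)*x+np.cos(a)*y,z)
plan(j(.13,0,.30))
snap("wrist","w11"); snap("top","t11",(240,140,100,110),5.4); snap("scene","s11",(200,120,140,170),3.5)
```

```text
t 19.42 pos [ 0.5449 -0.1737  0.3074] phi 2.9459 tilt 4.59 F [-0.2 -0.2  0.6] op 0.0639
shift cm [-14.91   0.72   1.79] roll deg None
```

View pics/w11.png

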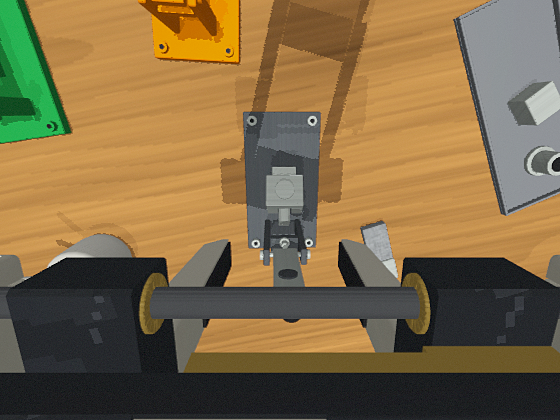

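View pics/s11.png

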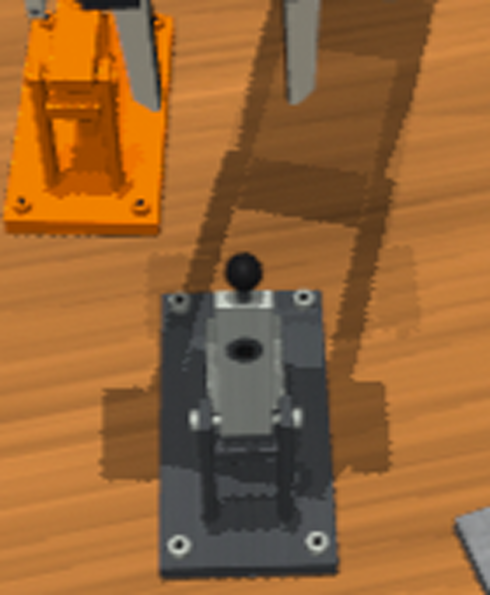

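Yoke sits astride at wrist px (285,187), square on the tongue; check it numerically.

Run:
```python
import cv2
a=cv2.imread('pics/w11_full.png')
cv2.imwrite('pics/w11d.png',cv2.resize(a[155:255,240:330],None,fx=6,fy=6,interpolation=cv2.INTER_CUBIC))
```

```text
(no output)
```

View pics/w11d.png

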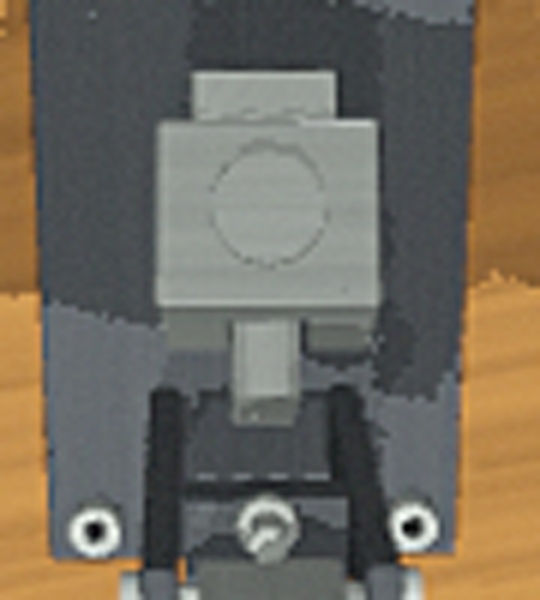

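Run:
```python
from h import *
p=np.load('pics/w11.npy',allow_pickle=True).item()
b=np.pi/6
def loc(u,yy,ww): return (u*np.cos(b)-ww*.5,yy,.085+u*.5+ww*np.cos(b))
k=6;o=(240,155)
sg=-1
uvs=uc([(193,72),(335,72)],k,o); Lst=[loc(-.032,sg*.015,.012),loc(-.032,-sg*.015,.012)]
uvt=uc([(234,400),(298,400)],k,o)
obs=uc([(158,121),(378,121),(380,303),(157,303),(165,350),(375,355)],k,o)
# fit jig from stop + plate far corners/bolts
uvp=uc([(52,555),(455,553)],k,o);Lp=[(.11,sg*.055,.016),(.11,-sg*.055,.016)]
r=least_squares(lambda v:(proj("",place(v,Lst+Lp),p)-np.r_[uvs,uvp]).ravel(),[.566,-.17,-.194],x_scale=.1);print(r.x,r.fun.round(1))
for v in (r.x,[.566,-.17,-.194]):
  L=[loc(-.02,-.023,.016),loc(-.02,.023,.016),loc(.02,.023,.016),loc(.02,-.023,.016),loc(.02,-.023,-.03),loc(.02,.023,-.03)]
  print((proj("",place(v,L),p)-obs).round(1).tolist())
```

```text
[ 0.56540415 -0.16968101 -0.19484681] [ 0.1 -0.6  0.1 -0.7 -0.4  1.3  0.2  0.6]
[[-0.4, -0.7], [-0.2, -0.9], [0.5, 0.0], [-0.1, 0.4], [-0.6, 0.0], [-2.1, -1.1]]
[[-0.6, -0.2], [-0.4, -0.4], [0.3, 0.5], [-0.2, 0.9], [-0.8, 0.5], [-2.2, -0.7]]
```

>>> carry_out(commands=[[[-1.5,0.1,0,0],[-3,0.2,0,0],[-3,0.2,0,0],[-3,0.2,0,0],[-2.5,0,0,0],[-1.5,0,0,0],[-0.5,0,0,0],[0,0,0,0],[0,0,0,0]]], claw=0, grip_force=20)

```text
t: 20.32
tool_pos: [0.6927, -0.1959, 0.3175]
orientation: [0.298, 3.056, 0.056]
force: [1.2, -0.5, -0.5]
opening: 0.0088
```

```bash
cat >> h.py <<'E'
A=-.194
def j(x,y,z): return (.566+np.cos(A)*x-np.sin(A)*y,-.17+np.sin(A)*x+np.cos(A)*y,z)
def inj():
    d=robot.read_state()["tool_pos"]-np.array([.566,-.17,0]); print("jig",(np.cos(A)*d[0]+np.sin(A)*d[1]).round(4),(-np.sin(A)*d[0]+np.cos(A)*d[1]).round(4),d[2].round(4))
E
python3 - <<'E'
from h import *
inj(); plan(j(.125,0,.222))
E
```

```text
jig 0.1293 -0.0009 0.3175
t 20.32 pos [ 0.6927 -0.1959  0.3175] phi 2.9461 tilt 4.54 F [ 1.2 -0.5 -0.5] op 0.0088
shift cm [ 1.07 -0.31  9.5 ] roll deg None
```

>>> carry_out(commands=[[[0.1,0,1,0],[0.2,-0.1,2,0],[0.2,-0.1,2,0],[0.2,-0.1,2,0],[0.2,0,1.5,0],[0.1,0,1,0],[0,0,0,0],[0,0,0,0]]])

```text
t: 20.98
tool_pos: [0.6895, -0.1942, 0.2231]
orientation: [0.298, 3.055, 0.055]
force: [0.1, -0.7, 0.9]
opening: 0.0004
```

Run:
```python
from h import *
inj(); plan(j(.085,0,.222)); snap("scene","s12",(200,80,160,210),2.8)
```

```text
jig 0.1258 0.0001 0.2231
t 20.98 pos [ 0.6895 -0.1942  0.2231] phi 2.946 tilt 4.59 F [ 0.1 -0.7  0.9] op 0.0004
shift cm [ 4.08 -0.01 -0.17] roll deg None
```

View pics/s12.png

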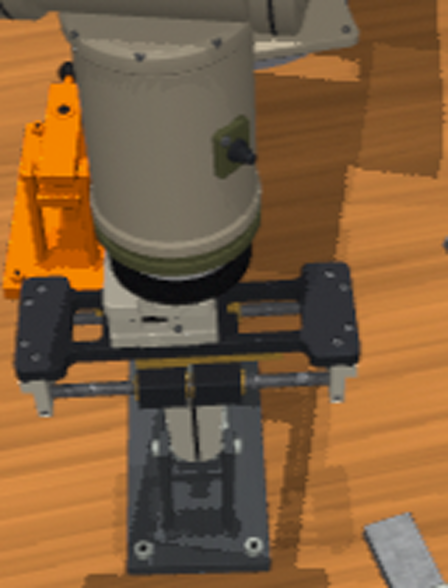

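>>> carry_out(commands=[[[1,0,-0.07,0],[1.5,0,-0.1,0],[1,0,-0.07,0],[0.8,0,-0.06,0],[0.8,0,-0.06,0],[0.8,0,-0.06,0],[0.8,0,-0.06,0],[0.8,0,-0.06,0],[0.8,0,-0.06,0],[0,0,0,0]]])

```text
t: 21.87
tool_pos: [0.6074, -0.1783, 0.2241]
orientation: [0.297, 3.054, 0.054]
force: [-0.5, 0.1, -0.0]
opening: 0.0002
```

Run:
```python
from h import *
inj(); plan(j(.0,0,.222)); snap("scene","s13",(200,80,160,210),2.8);snap("wrist","w13")
```

```text
jig 0.0422 -0.0001 0.2241
t 21.87 pos [ 0.6074 -0.1783  0.2241] phi 2.946 tilt 4.62 F [-0.5  0.1 -0. ] op 0.0002
shift cm [ 4.23  0.01 -0.08] roll deg None
```

View pics/s13.png

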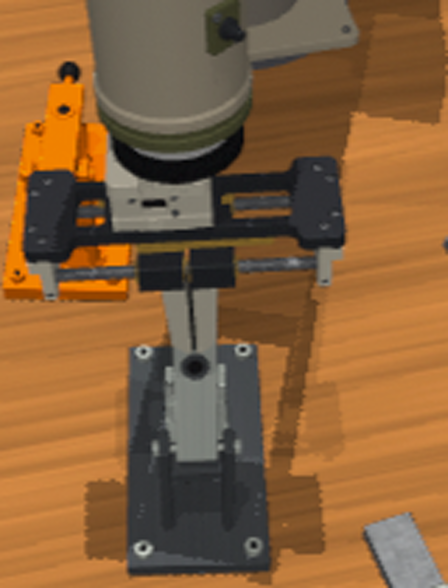

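View pics/w13.png

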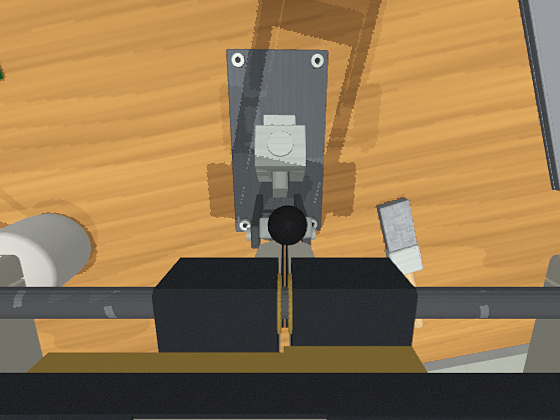

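>>> carry_out(commands=[[[0.7,0,-0.05,0],[0.7,0,-0.05,0],[0.7,0,-0.05,0],[0.7,0,-0.05,0],[0.7,0,0,0],[0.7,0,0.1,0],[0.6,0,0.2,0],[0,0,0,0],[0,0,0,0]]])

```text
t: 22.72
tool_pos: [0.5608, -0.169, 0.219]
orientation: [0.298, 3.055, 0.055]
force: [-0.3, -0.6, -0.3]
opening: 0.0002
```

Run:
```python
from h import *
inj(); plan(j(.0,0,.222)); snap("scene","s14",(200,80,160,210),2.8);snap("wrist","w14")
```

```text
jig -0.0053 -0.0 0.219
t 22.72 pos [ 0.5608 -0.169   0.219 ] phi 2.9459 tilt 4.57 F [-0.3 -0.6 -0.3] op 0.0002
shift cm [-0.55  0.01 -0.26] roll deg None
```

View pics/s14.png

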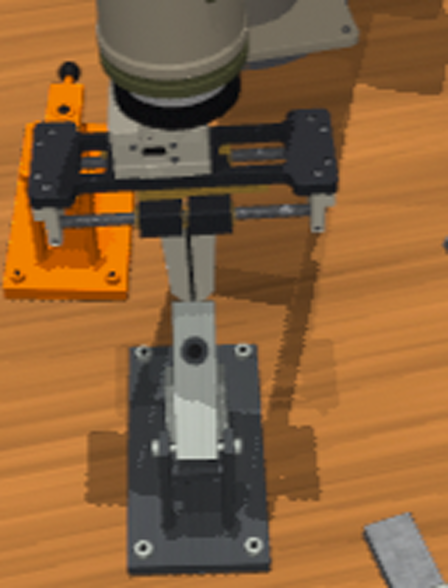

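View pics/w14.png

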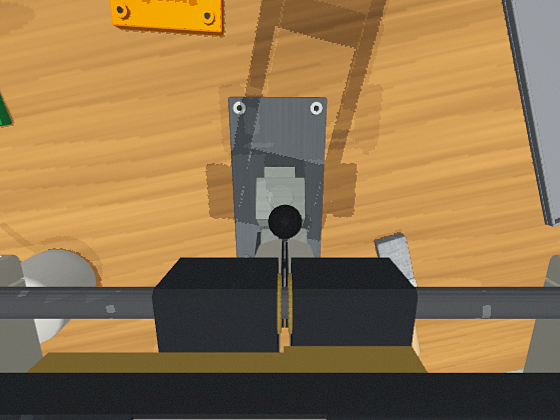

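>>> carry_out(commands=[[[0.4,0,0.5,0],[0.4,0,0.5,0],[0.4,0,0.5,0],[0.4,0,0.5,0],[0.3,0,0.6,0],[0.3,0,0.6,0],[0.25,0,0.6,0],[0.25,0,0.6,0],[0,0,0,0],[0,0,0,0]]])

```text
t: 23.65
tool_pos: [0.538, -0.1623, 0.1728]
orientation: [0.298, 3.055, 0.056]
force: [-0.6, 0.2, 0.1]
opening: 0.0005
```

Run:
```python
from h import *
inj(); plan(j(-.036,0,.139)); snap("scene","s15",(200,80,160,210),2.8);snap("wrist","w15")
```

```text
jig -0.029 0.0022 0.1728
t 23.65 pos [ 0.538  -0.1623  0.1728] phi 2.946 tilt 4.58 F [-0.6  0.2  0.1] op 0.0005
shift cm [ 0.93 -0.36  3.31] roll deg None
```

View pics/s15.png

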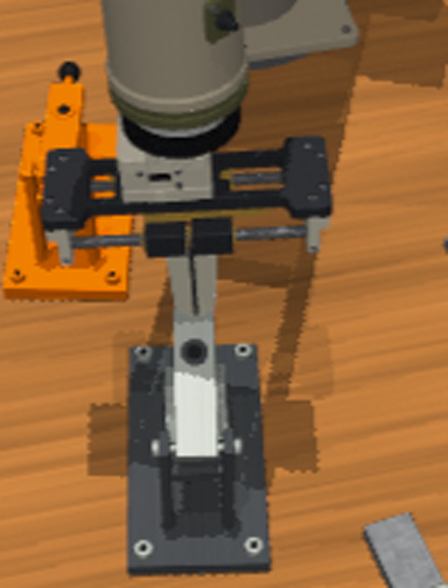

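View pics/w15.png

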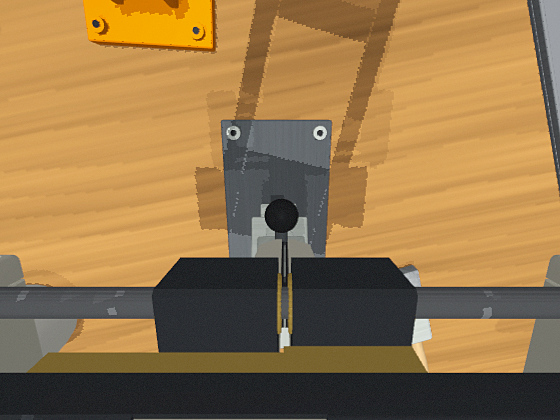

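>>> carry_out(commands=[[[0.2,-0.1,0.4,0],[0.2,-0.1,0.4,0],[0.2,0,0.4,0],[0.1,0,0.4,0],[0.1,0,0.4,0],[0.1,0,0.3,0],[0.05,0,0.3,0],[0,0,0.2,0],[0,0,0.1,0],[0,0,0,0]]])

```text
t: 24.58
tool_pos: [0.5308, -0.1618, 0.1435]
orientation: [0.297, 3.055, 0.055]
force: [0.2, 0.7, -0.0]
opening: 0.0005
```

>>> carry_out(commands=[[[0,0,0.15,0],[0,0,0.15,0],[0,0,0,0]]])

```text
t: 24.83
tool_pos: [0.5312, -0.1618, 0.1407]
orientation: [0.297, 3.054, 0.055]
force: [0.5, 0.7, -0.1]
opening: 0.0007
```

>>> carry_out(commands=[[[0,0,0.1,0],[0,0,0.1,0],[0,0,0,0]]])

```text
t: 25.08
tool_pos: [0.5314, -0.1618, 0.1392]
orientation: [0.297, 3.054, 0.054]
force: [-2.4, 0.6, 2.5]
opening: 0.0008
```

>>> carry_out(commands=[[[0,0,0.1,0],[0,0,0,0]]])

```text
t: 25.25
tool_pos: [0.5315, -0.1619, 0.1391]
orientation: [0.297, 3.054, 0.054]
force: [-6.0, 1.4, 9.7]
opening: 0.0007
```

>>> carry_out(commands=[[[0,0,0.1,0],[0,0,0,0]]])

```text
t: 25.42
tool_pos: [0.5316, -0.1619, 0.1389]
orientation: [0.297, 3.054, 0.054]
force: [-10.1, 2.2, 16.8]
opening: 0.0004
```

>>> carry_out(commands=[[[0,0,0.1,0],[0,0,0,0]]])

```text
t: 25.58
tool_pos: [0.5316, -0.1619, 0.1388]
orientation: [0.297, 3.054, 0.054]
force: [-13.6, 4.6, 22.9]
opening: 0.0006
```

>>> carry_out(commands=[[[0,0,-0.3,0],[0,0,-0.8,0],[0,0,-2,0],[0,0,-3,0],[0,0,-3,0],[0,0,-3,0],[0,0,-1.5,0],[0,0,0,0],[0,0,0,0]]])

```text
t: 26.33
tool_pos: [0.5219, -0.1658, 0.2725]
orientation: [0.297, 3.052, 0.054]
force: [0.1, 0.1, 0.1]
opening: 0.0008
```

>>> carry_out(commands=[[[1,0,-1,0],[2,0,-1,0],[3,0,0,0],[2,0,0,0],[1,0,0,0],[0,0,0,0],[0,0,0,0]]])

```text
t: 26.92
tool_pos: [0.4313, -0.1485, 0.2838]
orientation: [0.298, 3.056, 0.056]
force: [0.7, -0.4, 0.1]
opening: 0.0006
```

Run:
```python
from h import *
inj(); snap("scene","s16",(200,140,140,150),4);snap("top","t16",(200,100,180,170),3.4);snap("wrist","w16")
```

```text
jig -0.1363 -0.0048 0.2838
```

View pics/s16.png

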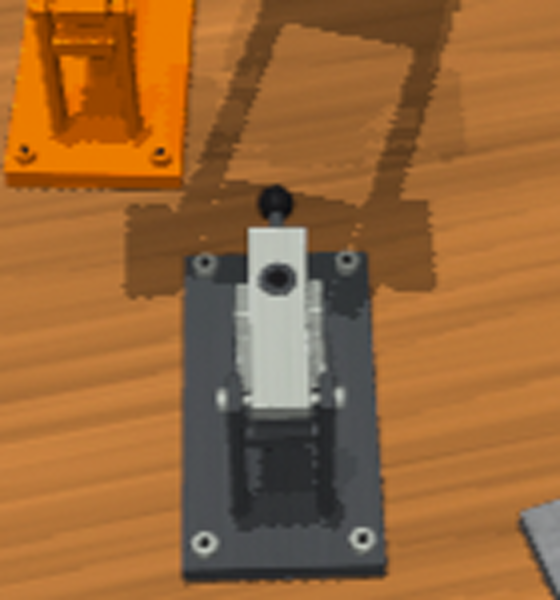

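View pics/t16.png

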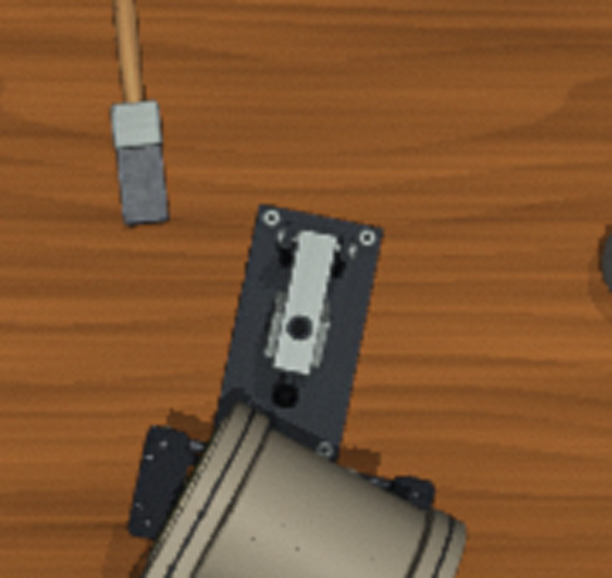

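View pics/w16.png

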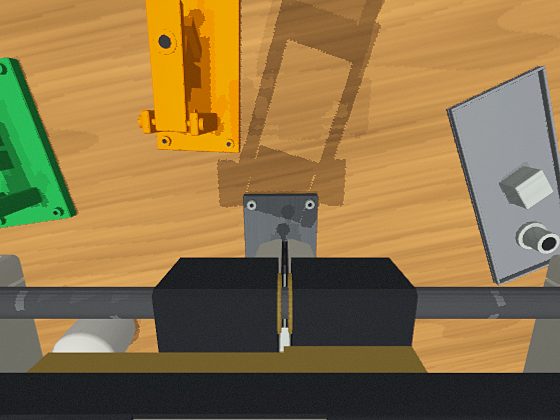

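Run:
```python
from h import *
ks=uc([(275,203)],4,(200,140))[0];kt=uc([(285,395)],3.4,(200,100))[0]
for th in(0,.05,.1,.2):
    X=np.array([j(.07-.125*np.cos(th),0,.119+.125*np.sin(th))])
    print(th,(proj("scene",X)-ks).round(1),(proj("top",X)-kt).round(1))
b=np.pi/6
def loc(u,yy,ww): return j(u*np.cos(b)-ww*.5,yy,.085+u*.5+ww*np.cos(b))
c=np.array([loc(-.02,-.023,.016),loc(-.02,.023,.016),loc(.02,.023,.016),loc(.02,-.023,.016)])
print(((proj("top",c)-[200,100]+.5)*3.4-.5).round(0).tolist());print(((proj("scene",c)-[200,140]+.5)*4-.5).round(0).tolist())
```

```text
0 [[-0.   0.7]] [[1.  0.5]]
0.05 [[-0.  -1.1]] [[1.  0.3]]
0.1 [[-0.1 -2.7]] [[1.1 0. ]]
0.2 [[-0.1 -5.7]] [[ 1.3 -0.9]]
[[323.0, 369.0], [267.0, 358.0], [276.0, 314.0], [332.0, 325.0]]
[[234.0, 284.0], [319.0, 282.0], [322.0, 313.0], [234.0, 315.0]]
```

Run:
```python
from h import *
print(robot.read_state()["dq"].round(3), robot.read_state()["t"]); print(robot.close_job())
```

```text
[ 0.002  0.002 -0.006 -0.001  0.004 -0.002] 27.0667
the job is handed in; nothing more can be done
None
```

I loaded the jig and handed the job in at about 27 s, with the yoke seated and the leaf closed. The hand-in gave no verdict.

**What I did:** I took the yoke from the tray and lowered it onto the tongue, letting it pivot in a light grip until it lay flush. I slid it down the slope to the stop and let go. Then I swung the standing leaf down from behind and pressed it until it stopped.

**Last checks:**
- **Yoke seat:** before the leaf was closed, its crown corners in the wrist picture matched the ideal seated pose to within about 1 pixel, about 1 mm off the middle. It was touching the stop. With the leaf down, only its edges show, and they still match.
- **Leaf:** the finger met a firm stop at the closed height, pressing with about 23 N. The scene picture puts the knob at 0 to 0.02 rad. The top picture is about 1 pixel off and too coarse to tell the angle.
- **Bystanders:** I saw no movement, but I did not measure them. The last pictures show the blank, bushing and brush in full; the jug is only partly in view.

**What did not go to plan:**
- Early on, a large wrist turn ran joint 6 to its limit and left the tool tilted 6°.
- I corrected this by stretching the arm out to its reach limit, which took joint 3 close to the end of its range (0.022 rad against a limit of 0.02).
- About 4.6° of tool tilt remained for the rest of the job and caused no trouble.
- I saw no sign that either joint passed its range, though nothing in the state reports that directly.

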